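# Turn the pier block to the fence, refit the lock-out knob and hold the vacuum on

## Task

The red knob has been pulled off the vacuum work-holder's control box so that the work can be handled. First turn the pine block a quarter turn so that it stands on the bed with its blue face flat against the steel fence, and let go of it; then pick up the knob, turn it until its flat matches the D-shaped spindle (white pointer along the white line on the box), push it fully home and press it right down against the spring. Finish while still holding the knob down, and leave the brush pot, the offcut and the glue bottle where they are.

Things in the scene. Friction and masses are not known exactly. Their poses are not given: they have to be found in the camera images.
- holder: Vacuum work-holder fixed to the bench, on the left or right. Aluminium bed 220 (x) x 180 x 30 mm high; origin at bench level, bed from x = -120 to +100 mm. +x points from the bed to the steel fence: a bar 140 mm long along y, working face at x = +35 mm, 8 mm thick, top 20 mm above the bed. From x = +80 to +165 mm stands a blue housing, 160 mm wide, its top 70 mm above the bench.
- fence (a point): Middle of the foot of the fence's working face: on the face, at the level of the bed's top. Axes as the holder's: +x goes into the fence, y along it, z up.
- block: Loose pine block standing on the bed, 40 x 40 mm and 60 mm tall, about 60 g, one upright face (its +x face) blue, with a blue strip along that edge of its top. Origin at the centre of its underside, z up. At the start the blue face points roughly to the holder's +y side (about a quarter turn counter-clockwise, seen from above, from facing the fence).
- blue_face (a point): Centre of the block's blue face, 20 mm from the block's axis along its +x, 30 mm above its underside.
- control: Grey control box, fixed to the bench on the other side from the holder, 130 x 130 x 50 mm high; origin at the centre of its underside. A white line on its top runs from the spindle along the box's +x.
- spindle_top (a point): Centre of the top end of the upright steel spindle in the middle of the control box, at rest 72 mm above the bench (22 mm above the box); it moves down with the spindle. D section: diameter 16 mm with a flat 4 mm from the axis on its +x side; the upper 3 mm taper in by 1.5 mm all round. Axes: +x is the way the flat faces, z up. The spindle does not turn.
- spindle (a joint): How far the spindle is pressed down, m: 0 at rest, stop at 0.005. Spring: about 4.5 N to start moving, 10 N at the stop; springs back up when let go.
- knob: Loose red knob standing on the bench, about 60 g. Skirt 46 mm across, 20 mm high; on it a bar grip 42 mm long (along x), 16 mm wide, 20 to 44 mm above the underside. Origin: centre of the underside, z up. D bore from below, 15 mm deep, 1 mm larger than the spindle all round, its flat on the +x side, as is the white pointer. Fully home, the underside is 15 mm below the spindle's top.
- knob_pointer (a point): End of the white pointer line on top of the bar grip, 21 mm from the knob's axis along its +x, 44 mm above its underside.
- brush_pot: White pot with three paint brushes, 72 mm across, 90 mm high (brushes to about 210 mm); origin at the centre of its underside. Leave alone.
- offcut: Loose wood offcut 50 x 35 x 30 mm; origin at the centre of its underside. Leave alone.
- glue: White glue bottle with orange cap, 52 mm across, 130 mm high; origin at the centre of its underside. Leave alone.

How it is judged:
By the outcome, as a careful person would: the job done as asked, in the order asked, and still so for the second after the job is handed in, while the arm keeps its last pose, push and grip.
It also fails if it takes over 53 s, if anything falls off the work surface, if the arm or the gripper's body presses on something with over 40 N, if the wrist force passes 120 N, or if a joint passes its speed limit or range.

## Robot

A 7-joint arm with a two-finger parallel gripper is mounted at the origin on the work surface. World frame = base frame: x ahead of the robot, y to its left, z up, the work surface at z = 0. Lengths are in m, angles in rad, forces in N, time in s.
With the tool pointing down it reaches from about 0.425 to 0.875 m from the base axis. Payload 8.4 kg.
Tool frame: the origin (TCP) lies at the very end of the fingers, on their centre line; the grasp point (between the pads) lies 19 mm behind it (env.grip_point_offset is the distance from the TCP to the grasp point, in m); z points along the fingers, x is the direction in which the jaws open and shut, and the axes are right-handed (so a half turn about z gives the same grasp; the last joint's range is limited). The gripper opens to 87 mm and grips with 3 to 60 N. Pads are 19 mm wide; open, the fingers measure 117 mm over their backs; the gripper's body (75 mm by 190 mm) begins 51 mm behind the grasp point.
Start: joints at [1.198, 0.333, 0.04, 1.465, -0.013, 1.343, -0.059], TCP at [0.176, -0.626, 0.223] pointing down, gripper open.
Joint ranges: [-2.58, 2.58], [-0.38, 2.09], [-1.3, 1.39], [0.25, 2.4], [-1.5, 4.64], [0.08, 2.09], [-2.65, 2.65]. Speed limits (rad/s): [2.22, 2.22, 2.79, 2.79, 3.14, 3.14, 3.14].

## Interface

Orientations are given as [roll, pitch, yaw] about the fixed x, y, z axes, in that order (R = Rz(yaw) Ry(pitch) Rx(roll)).
In Python, from bench import env gives the robot as it stands. Calls block until the motion is done:
- env.move_pose(position, orientation): joint-space move of the TCP to a pose.
- env.servo_line(position, v=0.15, rot=None): straight line of the TCP; rot=None keeps the orientation; v is the mean speed in m/s.
- env.move_j(angles): joint-space move.
- env.open() and env.close(f_grip=None): open the fingers fully, or close them until they stop; f_grip is the grip in N (None keeps the last).
- env.pause(seconds).
- env.inverse_kinematics(position, orientation): joint angles nearest the present ones, or None.
- env.sense(): the state.
- env.read_camera(name): name is "scene" or "side" or "wrist"; returns (picture, depth): 480x640x3 uint8, red, green, blue; 480x640 float32, m along the optical axis (not along the pixel's ray), 0 where there is no reading.
- env.camera_model(name): a dict with "mtx" (3x3 intrinsics, pixels), "R" (3x3) and "t" (3): a world point X has camera coordinates R X + t. Camera axes: x right, y down, z forward; pixel columns grow to the right and rows downward; lengths in m; the calibration is good to about 2 mm. A picture is of the moment at which its call begins: read the wrist's pose just before it. camera_model takes no time and is no camera call; for the wrist camera it gives the pose at the moment of the call.
A pose or a line that the arm cannot do raises env.PlanningError and nothing moves.
- env.finish_job(): hands the job in, once; it reports no verdict.
The state is a dict: "t": time; "joint_pos": joint angles; "dq": joint speeds; "effort": joint torques, N m; "eef_pos": TCP position; "tcp_rot": TCP orientation; "ft_force": force on the tool from outside, world axes, zero at the start; "ft_torque": the same for the moment, N m; "opening": opening from 0.0 (shut) to 1.0 (fully open).
Only numpy, scipy, OpenCV 4.12 (cv2) and the standard library are available. Lean on these libraries where they do the work, as an engineer would, in place of code of your own. Each camera call takes 0.05 s, during which the arm holds its last target.

## Working session

There is one attempt and no reset: what is moved stays moved. The work goes in short steps, each a Python script; the robot and the scene stay as the last script left them, time stands still between calls to the robot, and variables do not carry over. Pictures are saved under pics/ and viewed, and the job is handed in when it is done.

```bash
ls; mkdir -p pics; python3 - <<'E'
from bench import env
import cv2,numpy as np
print(env.sense())
for n in ["scene","side","wrist"]:
    m=env.camera_model(n); print(n,m)
    p,d=env.read_camera(n); cv2.imwrite(f"pics/a_{n}.png",p[:,:,::-1]); np.savez(f"a_{n}.npz",p=p,d=d,**m)
E
```

```text
pics
{'t': 0.0, 'joint_pos': array([ 1.19783383,  0.33390548,  0.03983636,  1.46626351, -0.01340519,
        1.34327886, -0.05852028]), 'dq': array([ 0.00010088,  0.00171663,  0.00190168, -0.00041964, -0.00144034,
        0.0013166 ,  0.00115298]), 'effort': array([-4.19875805e-04, -6.56366372e+01,  1.33542001e+00, -4.03813863e+01,
       -5.97414630e-02,  4.50595992e-02,  2.36423421e-04]), 'eef_pos': array([ 0.17560321, -0.62535267,  0.22166605]), 'tcp_rot': array([ 3.14150186e+00,  1.58705993e-03, -1.29703711e+00]), 'ft_force': array([0.4153604 , 0.40740789, 0.29900917]), 'ft_torque': array([ 0.01730639, -0.01379232,  0.00996668]), 'opening': 1.0015918639548493}
scene {'mtx': array([[485.55446743,   0.        , 319.23979259],
       [  0.        , 485.55446743, 232.73707665],
       [  0.        ,   0.        ,   1.        ]]), 'R': array([[ 0.63366252,  0.77331359, -0.0213987 ],
       [ 0.53081816, -0.454748  , -0.71514777],
       [-0.56276451,  0.44180352, -0.69864566]]), 't': array([-0.3240709 , -0.20835312,  1.45626251])}
side {'mtx': array([[469.06167079,   0.        , 321.97078595],
       [  0.        , 469.06167079, 239.50638713],
       [  0.        ,   0.        ,   1.        ]]), 'R': array([[ 0.99072059, -0.1356719 , -0.00811424],
       [-0.09796927, -0.67147343, -0.73452397],
       [ 0.09420576,  0.72850297, -0.67853423]]), 't': array([-0.51961994,  0.11941751,  1.1220329 ])}
wrist {'mtx': array([[335.063992  ,   0.        , 317.14762046],
       [  0.        , 335.063992  , 237.39030422],
       [  0.        ,   0.        ,   1.        ]]), 'R': array([[ 2.71485668e-01, -9.62442243e-01, -6.79466216e-04],
       [-9.23588779e-01, -2.60724323e-01,  2.81081117e-01],
       [-2.70701494e-01, -7.56819476e-02, -9.59683773e-01]]), 't': array([-0.64857248, -0.03363014,  0.39081118])}
```

View pics/a_scene.png

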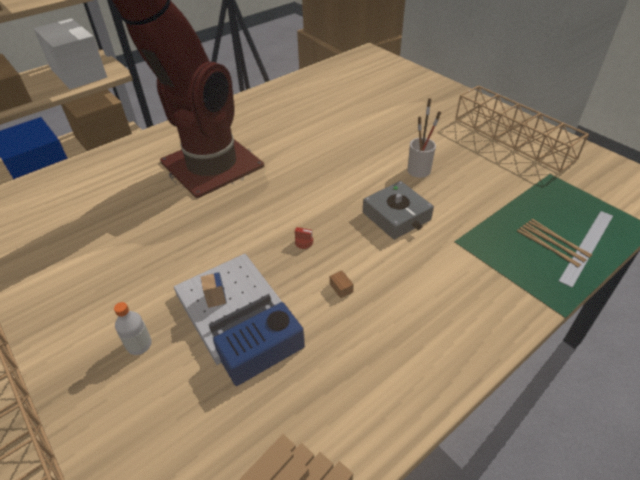

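View pics/a_side.png

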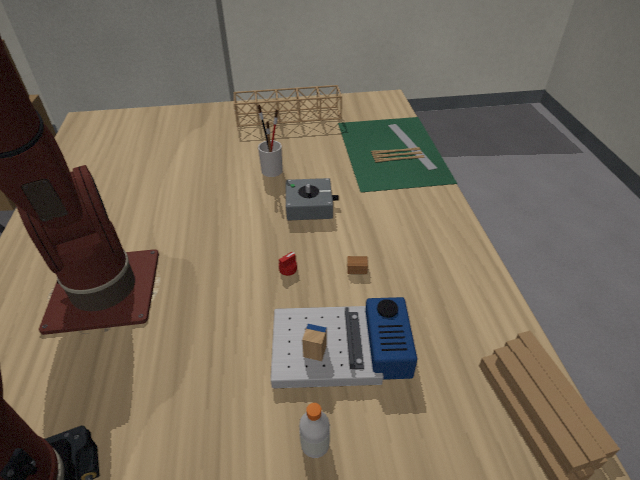

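View pics/a_wrist.png

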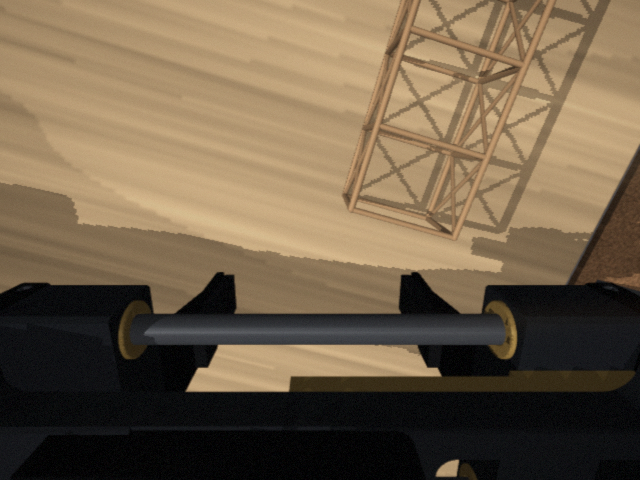

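The side view shows the block at about (315,342), the knob at (288,265), the spindle at (308,190), the fence at (354,340) and the offcut at (357,265). The scene view shows the same objects. Next I'll get rough positions from depth.

```bash
cat > h.py <<'E'
import numpy as np,cv2
def load(n): 
    z=np.load(n); return z['p'],z['d'],z['mtx'],z['R'],z['t']
def un(u,v,d,K,R,t):
    c=np.array([(u-K[0,2])/K[0,0],(v-K[1,2])/K[1,1],1])*d
    return R.T@(c-t)
def ray(u,v,z,K,R,t):
    r=R.T@np.array([(u-K[0,2])/K[0,0],(v-K[1,2])/K[1,1],1]); o=-R.T@t
    return o+r*(z-o[2])/r[2]
def pix(X,K,R,t):
    c=K@(R@np.asarray(X)+t); return c[:2]/c[2]
def cloud(d,K,R,t):
    v,u=np.mgrid[0:480,0:640]
    c=np.stack([(u-K[0,2])/K[0,0]*d,(v-K[1,2])/K[1,1]*d,d],-1)
    return (c-t)@R
def snap(env,n,name):
    m=env.camera_model(n); p,d=env.read_camera(n)
    cv2.imwrite(f"pics/{name}.png",p[:,:,::-1]); np.savez(f"{name}.npz",p=p,d=d,**m)
    return p,d,m['mtx'],m['R'],m['t']
E
python3 - <<'E'
from h import *
p,d,K,R,t=load('a_side.npz')
for nm,u,v in [('block top',312,339),('blue strip',316,328),('knob',288,260),('offcut',357,260),('spindle',308,188),('ctrl corners',287,180),('',331,180),('',333,207),('',286,207),('bed',275,310),('bed',274,378),('fence',349,310),('fence',357,366),('house',370,300),('',404,300),('',413,362),('',377,362),('glue cap',314,410),('pot',270,150)]:
    print(nm,np.round(un(u,v,d[v,u],K,R,t),3))
E
```

```text
block top [ 0.468 -0.274  0.089]
blue strip [ 0.479 -0.251  0.091]
knob [ 0.441 -0.001  0.037]
offcut [ 0.609 -0.017  0.029]
spindle [0.519 0.241 0.068]
ctrl corners [0.465 0.313 0.049]
 [ 0.602  0.364 -0.001]
 [ 0.588  0.233 -0.002]
 [0.453 0.195 0.044]
bed [ 0.4   -0.145  0.03 ]
bed [ 0.388 -0.313  0.031]
fence [ 0.562 -0.166  0.028]
fence [ 0.552 -0.31   0.033]
house [ 0.604 -0.179  0.07 ]
 [ 0.677 -0.186  0.066]
 [ 0.655 -0.334  0.061]
 [ 0.586 -0.328  0.067]
glue cap [ 0.452 -0.439  0.13 ]
pot [0.425 0.432 0.081]
```

```bash
python3 - <<'E'
from bench import env
from h import *
for pos,yaw in [([.47,-.27,.15],-.07),([.54,-.25,.06],-1.64),([.44,0,.03],-.07),([.44,0,.03],1.5),([.44,0,.03],-1.6),([.52,.25,.08],1.57),([.52,.25,.08],-1.57),([.52,.25,.08],-.05)]:
    q=env.inverse_kinematics(pos,[np.pi,0,yaw]); print(pos,yaw,None if q is None else np.round(q,2))
env.move_pose([.47,-.33,.26],[np.pi,0,-.07])
print(env.sense()['t'])
snap(env,'wrist','b1')
E
```

```text
[0.47, -0.27, 0.15] -0.07 [ 0.81  0.2  -0.41  1.8   0.09  1.16  0.3 ]
[0.54, -0.25, 0.06] -1.64 [ 0.58  0.37 -0.27  1.77  0.11  1.01 -1.37]
[0.44, 0, 0.03] -0.07 [ 0.66  0.2  -0.8   2.13  0.18  0.88 -0.32]
[0.44, 0, 0.03] 1.5 [ 0.71  0.21 -0.86  2.13  0.2   0.89  1.23]
[0.44, 0, 0.03] -1.6 [ 0.58  0.18 -0.71  2.13  0.15  0.88 -1.83]
[0.52, 0.25, 0.08] 1.57 [ 0.41  0.63 -1.23  1.77  0.64  1.21  0.57]
[0.52, 0.25, 0.08] -1.57 [ 0.32  0.54 -1.08  1.77  0.52  1.15 -2.49]
[0.52, 0.25, 0.08] -0.05 [ 0.36  0.57 -1.13  1.77  0.56  1.17 -1.  ]
1.7
```

View pics/b1.png

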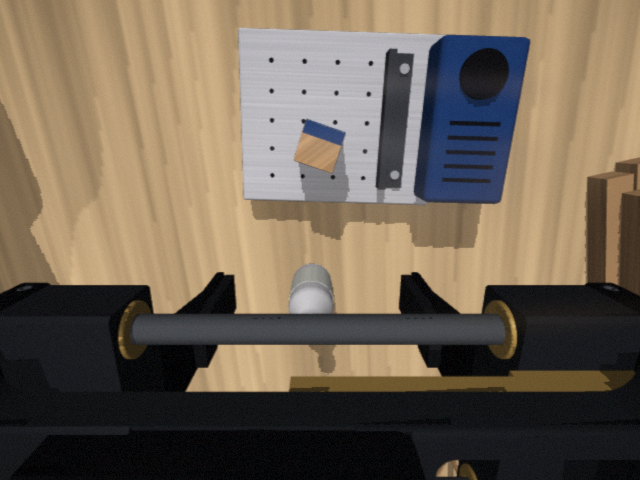

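The wrist view shows the block near (319,145) with its blue strip on the upper edge, the fence at (394,118), the bed corners at (239,29) and (245,200), and the housing at (475,120). I'll measure the block and fence from this.

```bash
python3 - <<'E'
from h import *
p,d,K,R,t=load('b1.npz')
P=cloud(d,K,R,t)
z=P[...,2]
roi=np.zeros((480,640),bool); roi[100:190,270:370]=1
m=(z>.08)&(z<.1)&roi
print('blk px',m.sum(),'z',np.median(z[m]),'bed z',np.median(z[40:60,250:290]))
c=max(cv2.findContours(m.astype('u1') if 0 else m.astype(np.uint8),0,1)[0],key=cv2.contourArea)[:,0]
W=np.array([ray(u,v,.09,K,R,t)[:2] for u,v in c])
r=cv2.minAreaRect((W*1000).astype(np.float32)); print('rect depth',r)
hsv=cv2.cvtColor(p,cv2.COLOR_RGB2HSV)
b=((hsv[...,0]>100)&(hsv[...,0]<130)&(hsv[...,1]>120)).astype(np.uint8)
bb=b.astype(bool)&m
vu=np.argwhere(bb); s=np.array([ray(u,v,.09,K,R,t)[:2] for v,u in vu]); print('strip mean',s.mean(0)*1000,len(s), 'rect',cv2.minAreaRect((s*1000).astype(np.float32)))
orng=((hsv[...,1]>70)&roi).astype(np.uint8)
c=max(cv2.findContours(orng,0,1)[0],key=cv2.contourArea)[:,0]
print('colour rect',cv2.minAreaRect((np.array([ray(u,v,.09,K,R,t)[:2] for u,v in c])*1000).astype(np.float32)))
# fence: dark
f=(hsv[...,2]<75); f[:, :375]=0; f[:,416:]=0; f[:40]=0; f[195:]=0
E=[]
L=[];
for v in range(70,175):
    us=np.where(f[v])[0]
    if len(us)>5: L.append((us.min(),v,us.max()))
L=np.array(L)
for nm,col in (('left',0),('right',2)):
    for zz in (.05,.03):
        w=np.array([ray(a[col]+(-.5 if col==0 else .5),a[1],zz,K,R,t)[:2] for a in L])
        l=cv2.fitLine((w*1000).astype(np.float32),cv2.DIST_HUBER,0,.01,.01).ravel(); print('fence',nm,zz,l,'yaw',np.degrees(np.arctan2(-l[0],l[1])) )
m=(z>.045)&(z<.055); m[:,:375]=0; m[:,425:]=0;m[:40]=0; m[200:]=0
c=max(cv2.findContours(m.astype(np.uint8),0,1)[0],key=cv2.contourArea)[:,0]
print('fence depth rect',cv2.minAreaRect((np.array([ray(u,v,.05,K,R,t)[:2] for u,v in c])*1000).astype(np.float32)))
# bed
g=((hsv[...,1]<45)&(hsv[...,2]>110)); 
Le=[(np.where(g[v,225:270])[0].min()+225,v) for v in range(45,185)]
w=np.array([ray(u-.5,v,.03,K,R,t)[:2] for u,v in Le]); l=cv2.fitLine((w*1000).astype(np.float32),cv2.DIST_HUBER,0,.01,.01).ravel(); print('bed left',l,np.degrees(np.arctan2(-l[0],l[1])))
Te=[(u,np.where(g[15:60,u])[0].min()+15) for u in range(250,375)]
w=np.array([ray(u,v-.5,.03,K,R,t)[:2] for u,v in Te]); l=cv2.fitLine((w*1000).astype(np.float32),cv2.DIST_HUBER,0,.01,.01).ravel(); print('bed top',l,np.degrees(np.arctan2(l[1],l[0])))
x=p[60:190,230:540][:,:,::-1]; 
cv2.imwrite('pics/b1z.png',cv2.resize(p[20:215,230:440][:,:,::-1],None,fx=3,fy=3,interpolation=0))
E
```

```text
blk px 1824 z 0.09036624168134533 bed z 0.030057134937131066
rect depth ((477.0311279296875, -260.2779235839844), (40.391090393066406, 39.87721252441406), 67.48162841796875)
strip mean [ 481.51049635 -247.3428083 ] 448 rect ((481.82745361328125, -247.33538818359375), (10.809142112731934, 37.140201568603516), 67.3609390258789)
colour rect ((476.70751953125, -260.30023193359375), (40.016639709472656, 39.33079147338867), 67.55165100097656)
fence left 0.05 [ 1.0174740e-01  9.9481028e-01  5.4302661e+02 -2.4198749e+02] yaw -5.8398023
fence left 0.03 [ 1.0174704e-01  9.9481028e-01  5.4666016e+02 -2.4137683e+02] yaw -5.839782
fence right 0.05 [ 1.0553313e-01  9.9441576e-01  5.6921820e+02 -2.4356023e+02] yaw -6.0578837
fence right 0.03 [ 1.0548904e-01  9.9442047e-01  5.7426544e+02 -2.4301248e+02] yaw -6.055342
fence depth rect ((549.6663818359375, -242.62887573242188), (139.2945098876953, 9.092988967895508), 84.15963745117188)
bed left [ 1.01830296e-01  9.94801760e-01  3.94565613e+02 -2.04500656e+02] -5.844577
bed top [ 9.9476337e-01 -1.0220471e-01  4.7798935e+02 -1.4530228e+02] -5.866142
```

View pics/b1z.png

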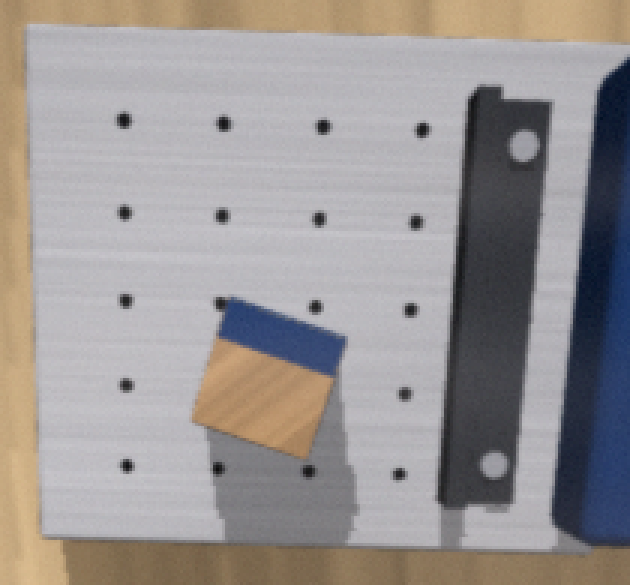

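The geometry checks out. The bed's left edge to the fence measures 155 mm, as specified. The block top is 40 × 40 mm at z = 0.090, and the blue face is at 67.5° against a holder yaw of −5.85°. Next I'll grasp the block, turn it and push it to the fence.

```bash
cat >> h.py <<'E'
HY=np.radians(-5.85); U=np.array([np.cos(HY),np.sin(HY)]); V=np.array([-np.sin(HY),np.cos(HY)])
def H(x,y,z): # holder-aligned, x relative to fence face, y rel to fence centre
    a=(.5684+x)*U+(-.1856+y)*V; return [a[0],a[1],z]
DN=lambda yaw:[np.pi,0,yaw]
def st(env,l=''):
    s=env.sense(); print(l,'t',round(s['t'],2),'tcp',np.round(s['eef_pos'],4),'yaw',round(s['tcp_rot'][2],4),'F',np.round(s['ft_force'],1),'T',np.round(s['ft_torque'],2),'op',round(s['opening'],3)); return s
E
python3 - <<'E'
from bench import env
from h import *
b=[.4769,-.2603]; y0=np.radians(-22.5); y1=HY-np.pi/2
env.move_pose([*b,.13],DN(y0)); st(env,'above')
env.servo_line([*b,.047],v=.12); st(env,'down')
env.close(15); st(env,'closed')
env.servo_line([*b,.055],v=.1)
env.servo_line(H(-.045,-.01,.055),v=.06,rot=DN(y1)); st(env,'turned')
env.servo_line(H(-.045,-.01,.0475),v=.06); st(env,'lowered')
snap(env,'wrist','c1'); snap(env,'side','c1s')
E
```

```text
above t 2.39 tcp [ 0.4771 -0.2618  0.1309] yaw -0.3924 F [ 0.2 -0.7 -0.3] T [-0.06 -0.1   0.08] op 1.001
down t 3.23 tcp [ 0.4775 -0.2607  0.0478] yaw -0.3928 F [-0.2  0.8  0.4] T [-0.02 -0.1   0.03] op 0.998
closed t 4.08 tcp [ 0.4769 -0.2603  0.047 ] yaw -0.3927 F [-0.6  0.8  0.1] T [-0.03 -0.04  0.01] op 0.462
turned t 5.76 tcp [ 0.5006 -0.2479  0.0549] yaw -1.6719 F [-0.1 -0.4  0.1] T [ 0.02  0.   -0.03] op 0.461
lowered t 6.03 tcp [ 0.5004 -0.2479  0.047 ] yaw -1.6728 F [-0.6  0.3 -0.3] T [ 0.08  0.03 -0.01] op 0.46
```

View pics/c1.png

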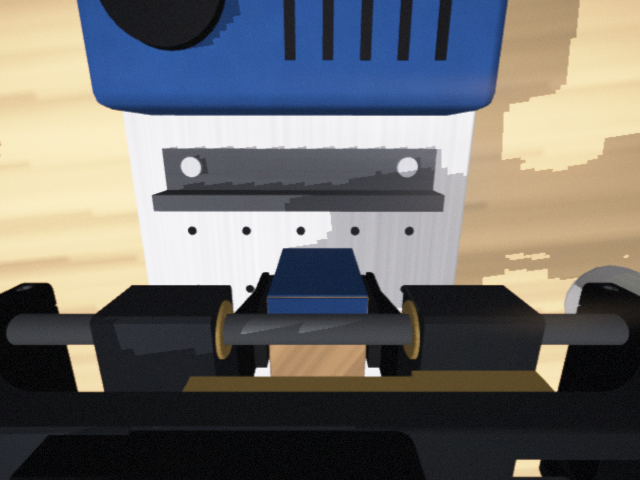

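View pics/c1s.png

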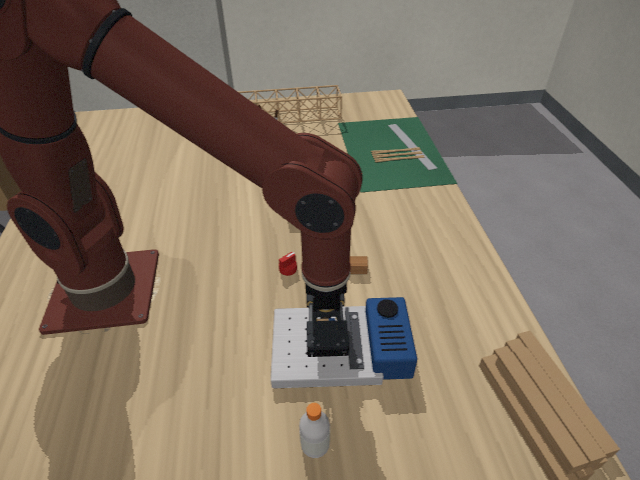

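The block is held squarely with its blue face at (320,272), parallel to the fence at v=200. I'll push it to contact in small steps, watching the force.

```bash
python3 - <<'E'
from bench import env
from h import *
y1=HY-np.pi/2
env.servo_line(H(-.025,-.01,.047),v=.06)
env.pause(.2); s=st(env,'pre'); f0=s['ft_force'].copy()
for x in np.arange(-.0225,-.0140,.001):
    env.servo_line(H(x,-.01,.047),v=.02); env.pause(.05)
    s=env.sense(); f=(s['ft_force']-f0)[:2]@U; tx=s['eef_pos'][:2]@U-.5684
    print(round(x,4),round(tx,4),'fx',round(f,2))
    if f<-5: break
env.pause(.2); st(env); snap(env,'wrist','d1')
E
```

```text
pre t 6.82 tcp [ 0.5204 -0.25    0.047 ] yaw -1.673 F [0.  0.6 0.3] T [ 0.01  0.   -0.01] op 0.456
-0.0225 -0.0225 fx 0.19
-0.0215 -0.0215 fx -0.52
-0.0205 -0.0205 fx 0.17
-0.0195 -0.02 fx -2.45
-0.0185 -0.0199 fx -8.19
 t 8.54 tcp [ 0.5256 -0.2505  0.0468] yaw -1.6733 F [-7.8  1.5  4.6] T [ 0.33  1.69 -0.04] op 0.462
```

View pics/d1.png

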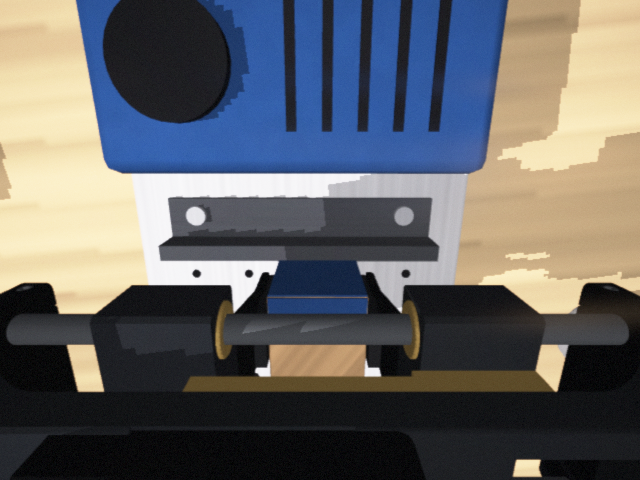

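Contact came exactly at the predicted 20 mm. I'll release, nudge the block's back with the closed fingers, then look.

```bash
python3 - <<'E'
from bench import env
from h import *
env.servo_line(H(-.0196,-.01,.047),v=.03); env.pause(.1); st(env,'relaxed')
env.open(); st(env,'open')
env.servo_line(H(-.0196,-.01,.115),v=.15)
env.close(5)
env.servo_line(H(-.068,-.01,.115),v=.15)
env.servo_line(H(-.068,-.01,.050),v=.15)
env.servo_line(H(-.055,-.01,.050),v=.08); env.pause(.15)
s=st(env,'pre'); f0=s['ft_force'].copy()
for x in np.arange(-.0535,-.0430,.001):
    env.servo_line(H(x,-.01,.050),v=.03); env.pause(.04)
    s=env.sense(); f=(s['ft_force']-f0)[:2]@U; tx=s['eef_pos'][:2]@U-.5684
    print(round(x,4),round(tx,4),'fx',round(f,2))
    if f<-2.5: break
env.servo_line(H(-.065,-.01,.050),v=.1)
env.servo_line(H(-.085,-.01,.20),v=.2)
st(env); snap(env,'wrist','e1')
E
```

```text
relaxed t 8.94 tcp [ 0.5256 -0.2505  0.0469] yaw -1.6731 F [-4.5  0.9  2.1] T [ 0.15  1.08 -0.06] op 0.458
open t 9.97 tcp [ 0.526  -0.2505  0.047 ] yaw -1.6729 F [0.1 0.7 0.5] T [ 0.05 -0.02 -0.  ] op 0.997
pre t 13.62 tcp [ 0.4909 -0.247   0.0503] yaw -1.6729 F [-0.8 -0.1 -0.1] T [-0.01  0.08 -0.04] op 0.004
-0.0535 -0.0535 fx 0.82
-0.0525 -0.0526 fx 0.92
-0.0515 -0.0525 fx -4.33
 t 15.68 tcp [ 0.4606 -0.2435  0.1988] yaw -1.6727 F [-0.  -0.4 -0.4] T [ 0.02 -0.02 -0.  ] op 0.005
```

View pics/e1.png

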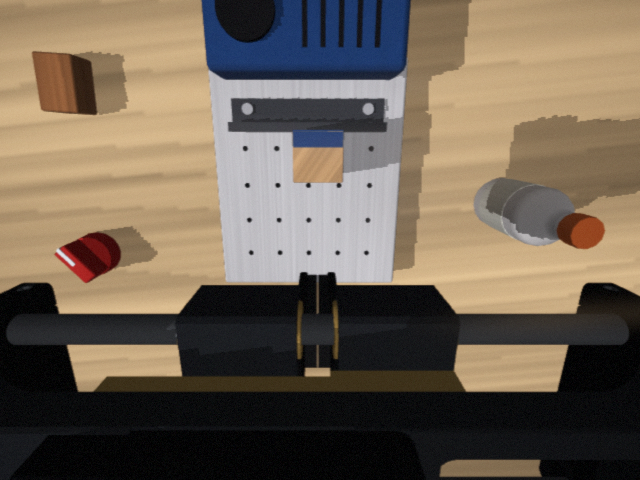

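The block stands at (318,156) with its blue edge on the fence, the knob is at (88,258), and the glue and offcut look untouched. I'll check the block numerically and look at the knob and control box.

```bash
python3 - <<'E'
from bench import env
from h import *
p,d,K,R,t=load('e1.npz'); P=cloud(d,K,R,t); z=P[...,2]
m=(z>.08)&(z<.1); m[:100]=0;m[200:]=0;m[:,:270]=0;m[:,370:]=0
c=max(cv2.findContours(m.astype(np.uint8),0,1)[0],key=cv2.contourArea)[:,0]
W=np.array([ray(u,v,.09,K,R,t)[:2] for u,v in c])
r=cv2.minAreaRect((W*1000).astype(np.float32)); print(np.median(z[m]),r,'x rel fence',np.array(r[0])@U-568.4)
env.move_pose([.45,-.06,.22],DN(-.07)); env.open()
snap(env,'wrist','f1')
env.move_pose([.53,.17,.26],DN(-.07)); st(env)
snap(env,'wrist','f2'); 
E
```

```text
0.09030956378686616 ((525.052001953125, -249.45510864257812), (39.880462646484375, 39.82766342163086), 84.2262954711914) x rel fence -20.656818247078718
 t 19.44 tcp [0.5301 0.1683 0.2595] yaw -0.0715 F [-0.2 -0.1 -0.5] T [-0.08 -0.12 -0.01] op 0.999
```

View pics/f1.png

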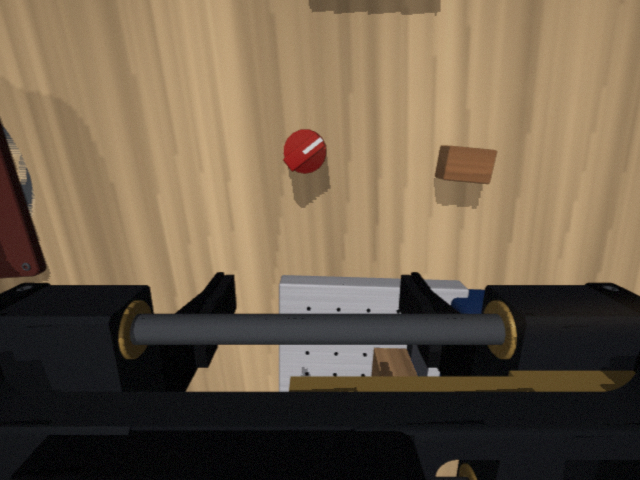

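View pics/f2.png

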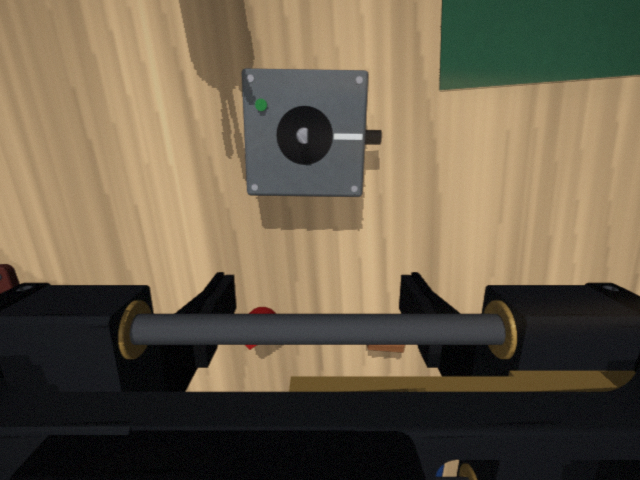

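Block check: yaw is −5.8°, matching the holder, and the centre is 20.7 mm from the fence face, which agrees with contact to within calibration. The knob is at (305,152) with its pointer up and to the right. The control box is centred near (306,135) with its white line running right to (362,137). I'll measure both.

```bash
python3 - <<'E'
from h import *
S=lambda w:(np.asarray(w)*1000).astype(np.float32)
p,d,K,R,t=load('f1.npz'); P=cloud(d,K,R,t); z=P[...,2]; hsv=cv2.cvtColor(p,cv2.COLOR_RGB2HSV)
box=np.zeros((480,640),bool); box[120:185,270:340]=1
m=(z>.038)&(z<.05)&box
print('bar z',np.median(z[m]),m.sum())
c=max(cv2.findContours(m.astype(np.uint8),0,1)[0],key=cv2.contourArea)[:,0]
print('bar',cv2.minAreaRect(S([ray(u,v,.044,K,R,t)[:2] for u,v in c])))
red=(hsv[...,1]>150)&((hsv[...,0]<10)|(hsv[...,0]>170))&box
w=(hsv[...,1]<80)&(hsv[...,2]>150)&box
c=max(cv2.findContours(w.astype(np.uint8),0,1)[0],key=cv2.contourArea)[:,0]
print('pointer px',w.sum(),cv2.minAreaRect(S([ray(u,v,.044,K,R,t)[:2] for u,v in c])))
sk=(z>.012)&(z<.026)&box
c=cv2.findNonZero(((red|w)&(z<.03)).astype(np.uint8))[:,0]
h=cv2.convexHull(c)[:,0]; print('skirt circle',cv2.minEnclosingCircle(S([ray(u,v,.02,K,R,t)[:2] for u,v in h])))
cv2.imwrite('pics/f1z.png',cv2.resize(p[120:185,265:345][:,:,::-1],None,fx=8,fy=8,interpolation=0)[:, :640])
p,d,K,R,t=load('f2.npz'); P=cloud(d,K,R,t); z=P[...,2]; hsv=cv2.cvtColor(p,cv2.COLOR_RGB2HSV)
box=np.zeros((480,640),bool); box[50:215,225:385]=1
m=(z>.04)&box
c=max(cv2.findContours(m.astype(np.uint8),0,1)[0],key=cv2.contourArea)[:,0]
c=c[c[:,0]<368]
print('ctrl',np.median(z[m]),cv2.minAreaRect(S([ray(u,v,.05,K,R,t)[:2] for u,v in c])))
m=(z>.066)&(z<.08)&box; m[:115]=0;m[155:]=0;m[:,:285]=0;m[:,325:]=0
c=max(cv2.findContours(m.astype(np.uint8),0,1)[0],key=cv2.contourArea)[:,0]
W=S([ray(u,v,.072,K,R,t)[:2] for u,v in c]); print('spindle',np.median(z[m]),m.sum(),cv2.minEnclosingCircle(W),cv2.minAreaRect(W))
w=(hsv[...,2]>170)&(hsv[...,1]<60)&box; w[:,:330]=0; w[:120]=0; w[150:]=0;w[:,366:]=0
W=S([ray(u,v,.05,K,R,t)[:2] for v,u in np.argwhere(w)]); l=cv2.fitLine(W,cv2.DIST_L2,0,.01,.01).ravel()
print('line',len(W),W.min(0),W.max(0),l,np.degrees(np.arctan2(l[1],l[0])))
dk=(hsv[...,2]<45)&box; dk[:,:270]=0;dk[:,335:]=0
c=max(cv2.findContours(dk.astype(np.uint8),0,1)[0],key=cv2.contourArea)[:,0]
print('disc',cv2.minEnclosingCircle(S([ray(u,v,.05,K,R,t)[:2] for u,v in c])))
cv2.imwrite('pics/f2z.png',cv2.resize(p[95:180,260:385][:,:,::-1],None,fx=5,fy=5,interpolation=0))
E
```

```text
bar z 0.044181425674190096 713
bar ((442.7722473144531, 6.806663513183594), (42.39820098876953, 15.870433807373047), 33.38917922973633)
pointer px 100 ((451.0167541503906, 12.555303573608398), (21.589750289916992, 4.138723373413086), 33.55778503417969)
skirt circle ((441.202392578125, 6.690092086791992), 23.004287719726562)
ctrl 0.05028849390978203 ((523.0209350585938, 250.70123291015625), (129.03585815429688, 129.61314392089844), 85.16969299316406)
spindle 0.07178099418991013 162 ((523.3687744140625, 250.9324188232422), 7.807446479797363) ((521.1314697265625, 251.2433319091797), (15.296719551086426, 10.991021156311035), 85.47774505615234)
line 154 [554.4086  243.12189] [583.1961  250.14738] [ 9.9553198e-01 -9.4425209e-02  5.6939246e+02  2.4679251e+02] -5.418238
disc ((523.136962890625, 250.61814880371094), 29.786813735961914)
```

View pics/f1z.png

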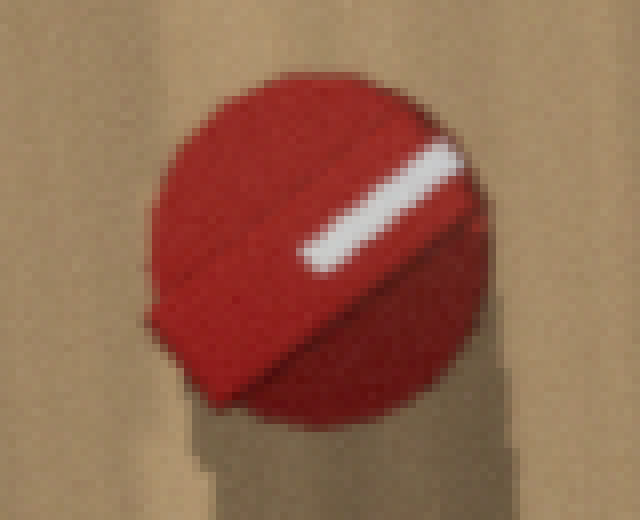

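View pics/f2z.png

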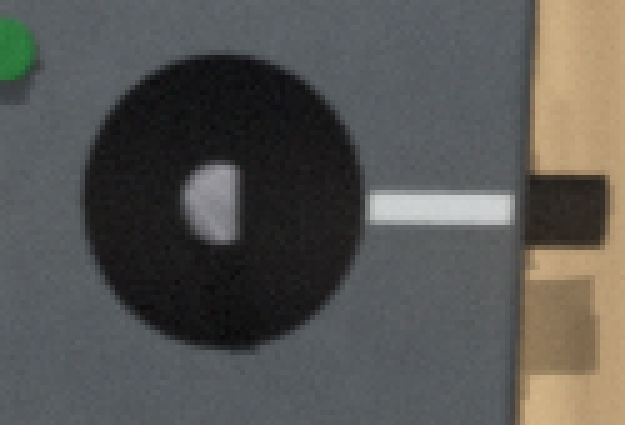

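Sizes match: bar 42 × 16 mm at z = 0.044, box 129 × 130 mm, spindle top at 0.072. The knob is at (442.8, 6.8) mm with yaw 33.4°, and the spindle is at (523.1, 250.7) mm with yaw about −4.9°. I'll grasp the knob and carry it to a hover over the spindle.

```bash
python3 - <<'E'
from bench import env
from h import *
k=[.4428,.0068]; g=np.radians(123.4); e=np.radians(85.1)
for a in ([*k,.09],g),([.5231,.2507,.11],e): print(np.round(env.inverse_kinematics(a[0],DN(a[1])),2))
env.move_pose([*k,.10],DN(g)); st(env)
env.servo_line([*k,.0225],v=.12); st(env)
env.close(40); st(env,'closed')
env.servo_line([*k,.12],v=.2)
env.move_pose([.5231,.2507,.125],DN(e)); env.pause(.2); st(env,'hover')
snap(env,'wrist','g1'); snap(env,'side','g1s'); snap(env,'scene','g1c')
E
```

```text
[ 0.55  0.08 -0.68  2.08  0.06  1.    1.99]
[ 0.15  0.4  -0.83  1.74  0.32  1.14  0.72]
 t 21.68 tcp [0.443  0.0068 0.1002] yaw 2.1531 F [ 0.4 -0.1 -0.4] T [ 0.11 -0.14  0.03] op 1.001
 t 22.48 tcp [0.4433 0.007  0.023 ] yaw 2.154 F [-0.1 -0.6 -0.6] T [ 0.1  -0.09  0.01] op 1.002
closed t 23.62 tcp [0.4428 0.0068 0.0225] yaw 2.1537 F [ 0.   1.  -0.7] T [ 0.12 -0.14 -0.02] op 0.18
hover t 25.62 tcp [0.5233 0.2495 0.1249] yaw 1.4841 F [-0.3 -0.1 -1.3] T [ 0.06 -0.15 -0.03] op 0.182
```

View pics/g1.png

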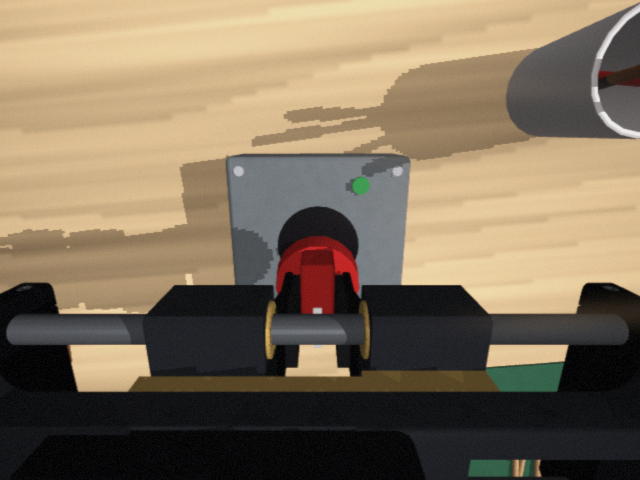

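View pics/g1s.png

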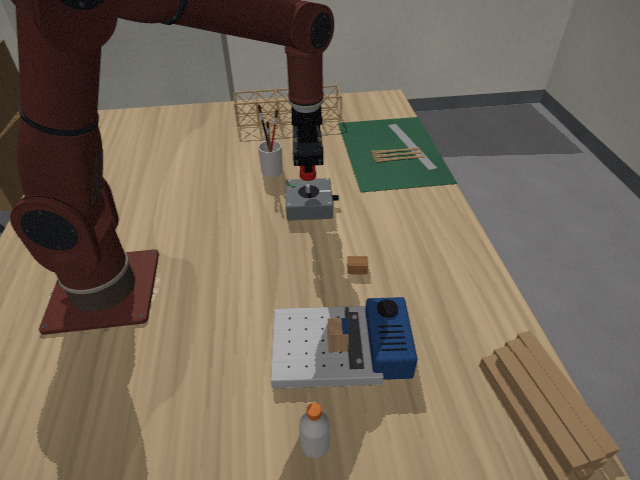

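View pics/g1c.png

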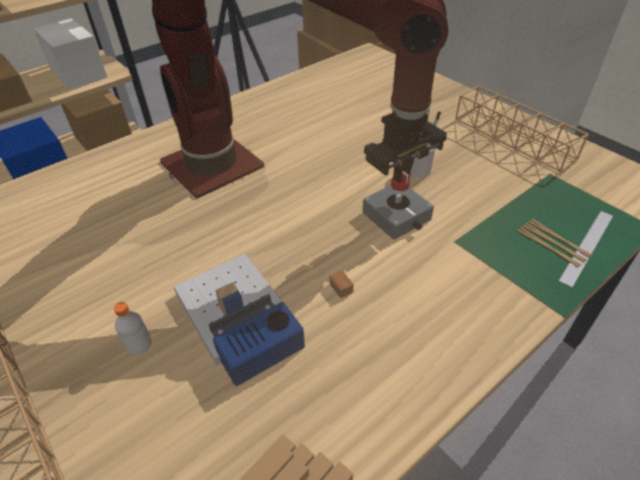

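The knob hangs level over the spindle at (308,172) in the side view, and the block stands against the fence in both views. Now I'll descend step by step with force monitoring.

```bash
python3 - <<'E'
from bench import env
from h import *
c=[.5231,.2507]
env.servo_line([*c,.097],v=.08); env.pause(.2); s=st(env,'start'); f0=s['ft_force'].copy()
for z in np.arange(.095,.0795,-.0015):
    env.servo_line([*c,z],v=.03); env.pause(.03); s=env.sense(); f=s['ft_force']-f0
    print(round(z,4),np.round(s['eef_pos'],4),np.round(f,1),np.round(s['ft_torque'],2))
    if f[2]>6 : print('stop');break
E
```

```text
start t 26.48 tcp [0.5233 0.2509 0.0974] yaw 1.4853 F [-0.3 -0.1 -1. ] T [ 0.06 -0.1   0.  ] op 0.181
0.095 [0.5231 0.2507 0.095 ] [0.5 0.4 0.2] [ 0.07 -0.14  0.  ]
0.0935 [0.523  0.2507 0.0934] [-0.8 -0.3  0.4] [ 0.1  -0.17 -0.03]
0.092 [0.5231 0.2507 0.0919] [-0.7  0.7  0.2] [ 0.1  -0.23  0.03]
0.0905 [0.5231 0.2507 0.0905] [ 0.9 -0.5 -1.1] [ 0.08 -0.23 -0.04]
0.089 [0.5231 0.2507 0.0889] [-0.1  1.1 -0.5] [ 0.08 -0.31 -0.03]
0.0875 [0.5231 0.2506 0.0874] [ 1.5  0.4 -0.9] [ 0.08 -0.36  0.07]
0.086 [0.5231 0.2507 0.0859] [ 2.  -0.1 -0.4] [ 0.12 -0.39 -0.02]
0.0845 [0.5232 0.2506 0.0844] [ 1.5 -0.  -0.2] [ 0.1  -0.5   0.05]
0.083 [0.5231 0.2507 0.0829] [ 2.9 -0.1 -0.3] [ 0.12 -0.52  0.02]
0.0815 [0.5231 0.2507 0.0814] [ 1.8 -0.  -0.1] [ 0.17 -0.53  0.04]
0.08 [0.5231 0.2507 0.0799] [ 1.7  0.4 -0.2] [ 0.17 -0.63  0.06]
```

It slides on freely. Now I'll press against the spring to the stop.

```bash
python3 - <<'E'
from bench import env
from h import *
c=[.5231,.2507]; f0=-1.0
for z in np.arange(.079,.0685,-.0007):
    env.servo_line([*c,z],v=.03); env.pause(.06); s=env.sense(); f=s['ft_force'][2]-f0
    print(round(z,4),np.round(s['eef_pos'],4),round(f,1),np.round(s['ft_torque'],2))
    if f>20 : print('stop');break
env.pause(.3); st(env)
snap(env,'wrist','i1'); snap(env,'side','i1s'); snap(env,'scene','i1c')
E
```

```text
0.079 [0.5231 0.2508 0.0793] 4.1 [-0.07 -0.17 -0.01]
0.0783 [0.5232 0.2507 0.0784] 5.5 [-0.04 -0.18  0.03]
0.0776 [0.5232 0.2508 0.0777] 6.2 [-0.11 -0.15 -0.02]
0.0769 [0.5232 0.2507 0.0771] 6.8 [-0.22 -0.04  0.01]
0.0762 [0.5232 0.2507 0.0764] 7.8 [-0.22 -0.06  0.05]
0.0755 [0.5232 0.2508 0.0758] 8.2 [-0.26  0.01  0.05]
0.0748 [0.5232 0.2508 0.0752] 9.0 [-0.3   0.07  0.05]
0.0741 [0.5232 0.2508 0.0745] 9.8 [-0.31  0.17 -0.03]
0.0734 [0.5233 0.2508 0.0744] 15.6 [-0.62  0.65  0.03]
0.0727 [0.5233 0.2509 0.0743] 21.6 [-0.92  1.14  0.  ]
stop
 t 32.98 tcp [0.5234 0.2509 0.0743] yaw 1.4852 F [-5.7 -4.7 20.2] T [-0.98  1.1   0.01] op 0.18
```

View pics/i1.png

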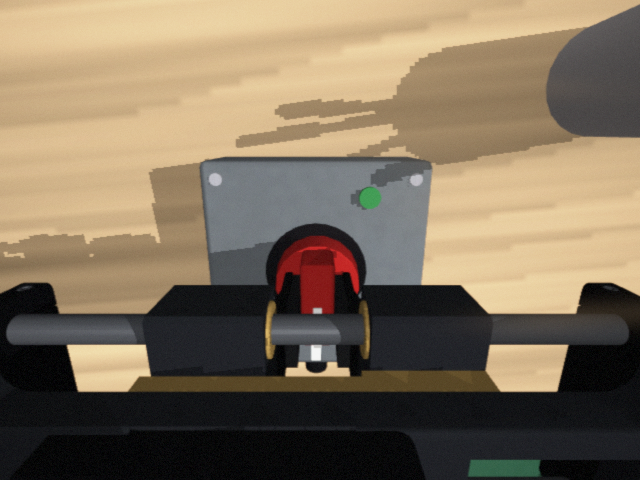

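View pics/i1s.png

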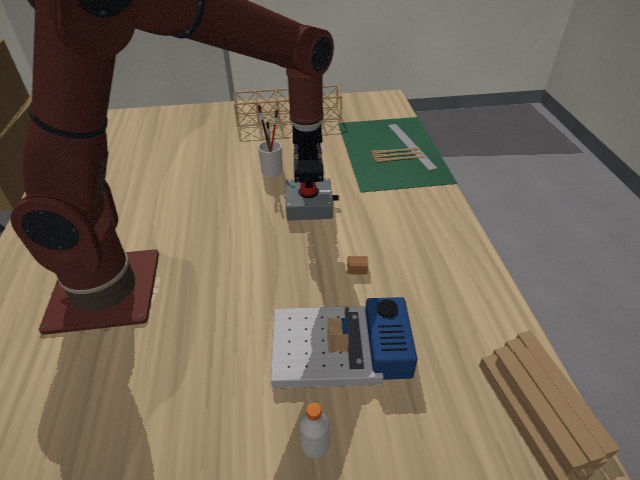

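The knob is at the stop. The force followed the spring (4 N at the start, 9.8 N at 5 mm) and then stiffened at TCP z = 0.0744. The pointer at (317,315) lines up with the white line at (316,355). In the side view the block is still at the fence, and the pot, offcut and glue haven't moved. Handing in.

```bash
python3 - <<'E'
from bench import env
from h import *
st(env); print(env.finish_job())
E
```

```text
t 33.12 tcp [0.5234 0.2508 0.0743] yaw 1.4853 F [-5.  -3.8 19.6] T [-0.96  1.12  0.01] op 0.181
the job is handed in; nothing more can be done
None
```

Both parts of the job are done, and I handed it in at 33.1 s of the 53 s allowed, with the knob still held down. No verdict was reported.

- **Block:** I turned it so its blue face meets the fence, pushed it to contact, let go, then nudged its back to seat it. The last close look showed it at −5.8° against the holder's −5.85°. Its centre measured 20.7 mm from the fence face, against 20.0 mm when I felt contact. I took that 0.7 mm as camera calibration error, but the picture alone can't rule out a gap that small.
- **Knob:** I turned it to the white line and it slid onto the spindle without resistance. The push then followed the spring, about 4 N at the start and 9.8 N after 5 mm. It stiffened at the expected height, and I held it there with about 20 N. The pointer lines up with the white line in the wrist picture.
- **Other items:** the brush pot, offcut and glue bottle look unmoved in the last side picture. I judged that by eye and did not measure it.

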